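# Lay the laser tube in its V-cradle and clamp it

### The job

The laser tube stands on end beside its cradle on the optical table. Lay it gently, without dropping it, on its side in the two V-blocks, centred along the cradle, rear end under the open clamp and silver-white nose pointing away from the clamp end, and let go of it. Then swing the orange clamp arm over so that it comes down onto the tube; never let the tube fall onto the table, and leave the amber and the white bottle standing where they are.

Things in the scene. Friction and masses are not known exactly. Their poses are not given: they have to be found in the camera images.
- tube_center (a point): Centre of the laser tube: a black round tube with a silver-white nose, diameter 36 mm, length 130 mm, 0.15 to 0.3 kg, plain cylinder all along. It starts standing upright on its rear end, nose up. This point is half-way along, on the axis; its z axis runs along the tube towards the nose.
- tube_nose (a point): Centre of the tube's front (nose) face, 65 mm from tube_center along the tube's z axis. The last 28 mm at this end are silver-white, the rest is black with a thin yellow ring; the rear end is grey.
- cradle_seat (a point): Where the tube's centre must lie: on the cradle's axis, 70 mm above the table. x axis level, along the tube's place: -x is the end to which the nose must point, +x the clamp end; y across, z up. The two V-blocks are centred at x = -54 and x = +45 mm from here, each 14 mm thick along x; between them it is free down to the base plate 58 mm below.
- cradle: The cradle, bolted down: aluminium base plate 160 (x) x 100 (y) x 12 mm with two blue V-blocks, 56 mm wide, tops 61 mm above the table, V sides at 45 degrees, black rubber faces. Origin: centre of the underside, 70 mm below cradle_seat, same axes.
- clamp_hinge (a point): Hinge pin of the clamp, on a fork beside the +x V-block: 45 mm along +x, 44 mm along -y and 24 mm above cradle_seat, 94 mm above the table. The fork stands up to 100 mm above the table and is 32 mm wide along x. The pin runs along cradle x.
- clamp_knob (a point): Centre of the black ball, 22 mm across, at the end of the orange clamp arm, 76 mm from the hinge pin. The arm is a bar 16 mm wide (along cradle x) and 8 mm thick, with a short pad beneath; it swings in the plane across the cradle.
- clamp (a joint): Clamp arm angle, rad. 0 = level towards cradle +y, pad resting on a tube in the V-blocks; positive = raised; 1.57 = upright. It starts open, leaning back to cradle -y and settling on its stop at 1.9 by its weight (60 g). The hinge is free but damped: pushed from behind past the upright it sinks by itself onto the tube within 1 s; with no tube, to -0.25.
- amber_center (a point): Centre, half-way up, of a standing amber bottle with a black cap, diameter 30 mm, height 77 mm, light. It stands at the table's right edge; leave it alone.
- ethanol_center (a point): Centre, half-way up, of a standing white bottle with a blue cap, diameter 32 mm, height 68 mm, light. Leave it alone.
Mind the look-alikes: they are no part of the job. Of the things that look like the part that bears tube_center, take the one that is farthest to the robot's right at the start.

How it is judged:
On the way:
1. the tube lies on its side in both V-blocks, nose away from the clamp end, released, with the clamp still open (x of tube_center in the frame of cradle_seat between -0.012 and 0.012 m and x of tube_nose in the frame of cradle_seat below -0.05 m and horizontal distance between tube_center and cradle_seat below 0.0135 m and z of tube_center in the frame of cradle_seat between -0.005 and 0.005 m and angle between the z axis of tube_center and the x axis of cradle_seat, either way round below 0.06 rad and contact force between the fingers and laser_tube below 0.1 N and value of joint clamp above 1.2 rad), for 0.2 s.
At the end, for the whole second after the job is handed in: The tube lies level in both V-blocks (centre within 12 mm of the seat along the axis, 5 mm in height, direction within 3.5 degrees), nose away from the clamp end, at rest, and the clamp arm rests on it (within 0.1 rad of level) (x of tube_center in the frame of cradle_seat between -0.012 and 0.012 m and x of tube_nose in the frame of cradle_seat below -0.05 m and horizontal distance between tube_center and cradle_seat below 0.0135 m and z of tube_center in the frame of cradle_seat between -0.005 and 0.005 m and angle between the z axis of tube_center and the x axis of cradle_seat, either way round below 0.06 rad and value of joint clamp between -0.1 and 0.1 rad and linear speed of laser_tube below 0.02 m/s); the robot touches nothing.
It fails at once if the tube falls onto the table (height (world z) of tube_center below 0.045 m).
It fails at once if the tube is dropped: it falls freely (faster than 0.6 m/s, as after 18 mm) instead of being laid down (linear speed of laser_tube above 0.6 m/s and contact force between the fingers and laser_tube below 0.1 N).
It fails at once if a bottle is knocked over or moved by more than 30 mm (distance of any of amber_center, ethanol_center from where it was at the start of the episode above 0.03 m or angle between any of amber_center, ethanol_center's own z axis and vertical above 0.5 rad).
It also fails if it takes over 51 s, if anything falls off the work surface, if the arm or the gripper's body presses on something with over 40 N, if the wrist force passes 120 N, or if a joint passes its speed limit or range.

### The arm

A 6-joint arm with a two-finger parallel gripper is mounted at the origin on a cart in front of the work surface, level with it; the furniture and walls round the work are solid. World frame = base frame: x ahead of the robot, y to its left, z up, the work surface at z = 0. Lengths are in m, angles in rad, forces in N, time in s.
With the tool pointing down it reaches from about 0.375 to 0.75 m from the base axis. Payload 9 kg.
Tool frame: the origin (TCP) lies midway between the tips of the shut fingers; the grasp point (between the pads) lies 19 mm behind it; z points along the fingers, y is the line along which they close (so a half turn about z gives the same grasp; the last joint's range is limited). The gripper opens to 85 mm and grips with 20 to 120 N. Pads are 22 mm wide; open, the fingers measure 114 mm over their backs; the gripper's body (76 mm by 85 mm) begins 54 mm behind the grasp point. The pads swing forward as they close: fully open they stand 13 mm farther back than shut.
Start: joints at [0.966, 0.104, 0.097, 1.564, 0, 1.353], TCP at [0.226, 0.556, 0.205] pointing down, gripper open.
Joint ranges: [-2.99, 2.99], [-0.84, 1.86], [-1.1, 1.16], [-1.84, 2.11], [-1.51, 1.56], [-3.14, 3.14]. Speed limits (rad/s): [2.22, 2.22, 2.57, 3.14, 3.14, 3.14].

### API

Orientations are given as a unit quaternion [x, y, z, w].
In Python, from cell import r gives the robot as it stands.
- The arm moves only by the tool apply_moves, never from a script. Its argument "commands" is a list of rows, each a list of 7 numbers: the shift along the tool's x, y, z as a fraction of full scale, then the turn, a rotation vector about the tool's x, y, z as a fraction of full scale, then the opening, from 0 (shut) to 1 (fully open). In form: [[x, y, z, wx, wy, wz, jaw], ...]. A call has exactly 8 rows; each row shifts and turns the commanded pose from where the row before left it, along the tool's axes as they then stand; what a row does not reach is not made up. Full scale, the value 1, is 25 mm for a shift and 0.12 rad for a turn. A row lasts 1/8 s, in which the tool goes at most 62.5 mm and 10.7 degrees, less where a joint would pass 70% of its speed; a pose out of reach is approached as far as the arm can. A call with a number of a shift or a turn outside -1 to 1 is refused whole. A call with a gripper value outside its range is refused whole. The fingers move at their own pace and stop on an object; "force" is the grip in N (left out, the last holds). Time passes only in rows, so rows that do not move let the fingers close, or fill a call up. It gives the time, the measured TCP pose, the force, the opening and the grip force at its end, in the units of the state.
- r.get_state(): the state, without advancing time (a new reading comes with each control period).
- r.camera(name): name is "scene" or "top" or "wrist"; returns the picture (384x512x3 uint8, blue, green, red); there is no depth.
- r.camera_info(name): a dict with "fx", "fy", "cx", "cy" (pixels), "xyz" and "rotation" of the camera in the world; the wrist camera has in their place "tool_from_camera" (4x4, takes a point from camera to tool coordinates, whose origin is the TCP and whose axes are the flange's). Camera axes: x right, y down, z forward; pixel columns grow to the right and rows downward; lengths in m; the calibration is good to about 2 mm. A picture is of the moment at which its call begins: read the wrist's pose just before it. camera_info takes no time and is no camera call.
- r.job_done(): hands the job in; it is judged then, once.
Trained networks look in the newest picture that a camera, given by its name, has taken for a name from the list of things; names that differ only in an ending like _2 or _b are one class to them, and where a whole thing is asked for, a point or a joint stands for the part that bears it (a point fixed in the world has none). Each returns a list of dicts, best first, with "conf" (0 to 1); they miss things now and then, are a little off and sometimes report something else, mostly with a low value. They report only what shows in the picture. A call takes as long as a camera call. They do not tell look-alikes from the thing itself.
- r.silhouettes(label, camera): "pixels" (384x512 bool, what is visible of it) and "box" ([left, top, right, bottom] in pixels, round what is visible of it).
- r.pinpoint(label, camera): "at" ([column, row] in pixels: a listed point, or the origin of a listed thing).
The state is a dict: "clock": time; "qpos": joint angles; "dq": joint speeds; "effort": joint torques, N m; "tcp_pos": TCP position; "orientation": TCP orientation; "ft_force": force on the tool from outside, world axes, zero at the start; "wrist_torque": the same for the moment, N m; "grip_width": opening from 0.0 (shut) to 1.0 (fully open); "grip_force": force on a finger pad.
Only numpy, scipy, OpenCV 4.12 (cv2) and the standard library are available. Lean on these libraries where they do the work, as an engineer would, in place of code of your own. Each camera call takes 0.05 s, during which the arm holds its last target. There are 200 camera calls.

## Working session

There is one attempt and no reset: what is moved stays moved. The work goes in short steps, Python scripts to look and compute and a tool call to move; the robot and the scene stay as the last step left them, time stands still between calls to the robot, and variables do not carry over. Pictures are saved under pics/ and viewed, at most 10 in all, crops included, and the job is handed in when it is done.

Besides the shell and the picture viewer there is one more tool, called by a JSON object that holds its "method" and its "body". apply_moves: Moves the arm, as the interface text tells. Its arguments: {"type":"object","properties":{"commands":{"type":"array"},"force":{"type":"number"}},"required":["commands"]}

```bash
ls; mkdir -p pics
cat > h.py <<'E'
import numpy as np, cv2
from scipy.spatial.transform import Rotation as R
from cell import r
def cam(name):
    i=r.camera_info(name)
    if 'xyz' in i: return i,np.array(i['xyz']),np.array(i['rotation'])
    s=r.get_state(); T=np.array(i['tool_from_camera']); Q=R.from_quat(s['orientation']).as_matrix()
    return i,Q@T[:3,3]+np.array(s['tcp_pos']),Q@T[:3,:3]
def ray(c,px):
    i,o,M=c
    d=M@np.array([(px[0]-i['cx'])/i['fx'],(px[1]-i['cy'])/i['fy'],1]); return o,d/np.linalg.norm(d)
def atz(c,px,z):
    o,d=ray(c,px); return o+d*(z-o[2])/d[2]
def tri(rs):
    A=sum(np.eye(3)-np.outer(d,d) for o,d in rs); b=sum((np.eye(3)-np.outer(d,d))@o for o,d in rs)
    return np.linalg.solve(A,b)
def proj(c,p):
    i,o,M=c; q=M.T@(np.array(p)-o); return q[0]/q[2]*i['fx']+i['cx'],q[1]/q[2]*i['fy']+i['cy']
E
cat > a.py <<'E'
from h import *
np.set_printoptions(precision=3,suppress=True)
C={}
for n in ('scene','top'):
    cv2.imwrite(f'pics/{n}0.png',r.camera(n)); C[n]=cam(n)
    print(n,C[n][1],C[n][2].tolist())
    for l,z in (('tube_center',.065),('tube_nose',.13),('cradle_seat',.07),('cradle',0),('clamp_hinge',.094),('clamp_knob',.165),('amber_center',.038),('ethanol_center',.034)):
        print(n,l,[(np.round(d['at'],1),round(d['conf'],2),atz(C[n],d['at'],z)[:2]) for d in r.pinpoint(l,n)])
E
python3 a.py
```

```text
pics
scene [ 0.081 -0.688  0.679] [0.8352970318288664, -0.37482439673201967, 0.1561205920431562, -0.3706911126159591]Traceback (most recent call last):
  File "a.py", line 8, in <module>
    print(n,l,[(np.round(d['at'],1),round(d['conf'],2),atz(C[n],d['at'],z)[:2]) for d in r.pinpoint(l,n)])
                                                       ~~~^^^^^^^^^^^^^^^^
  File "h.py", line 13, in atz
    o,d=ray(c,px); return o+d*(z-o[2])/d[2]
        ~~~^^^^^^
  File "h.py", line 11, in ray
    d=M@np.array([(px[0]-i['cx'])/i['fx'],(px[1]-i['cy'])/i['fy'],1]); return o,d/np.linalg.norm(d)
      ~^~~~~~~~~~~~~~~~~~~~~~~~~~~~~~~~~~~~~~~~~~~~~~~~~~~~~~~~~~~~~~
ValueError: matmul: Input operand 1 has a mismatch in its core dimension 0, with gufunc signature (n?,k),(k,m?)->(n?,m?) (size 3 is different from 4)
```

Rotation is a quaternion.

```bash
sed -i "s/np.array(i\['rotation'\])/R.from_quat(i['rotation']).as_matrix()/" h.py; sed -i 's/    print(n,C.*/    print(n,C[n][1],C[n][2][:,2])/' a.py; python3 a.py
```

```text
scene [ 0.081 -0.688  0.679] [ 0.539  0.502 -0.676]
scene tube_center [(array([201. , 239.3]), 0.93, array([ 0.389, -0.258])), (array([244.5, 265.2]), 0.86, array([ 0.401, -0.37 ])), (array([187.4, 204.9]), 0.76, array([ 0.437, -0.16 ]))]
scene tube_nose [(array([182. , 186.6]), 0.82, array([ 0.429, -0.165])), (array([242.2, 242.4]), 0.73, array([ 0.402, -0.366])), (array([196.2, 214.6]), 0.63, array([ 0.393, -0.25 ]))]
scene cradle_seat [(array([249.8, 187.9]), 0.7, array([ 0.569, -0.232]))]
scene cradle []
scene clamp_hinge [(array([274.2, 172.2]), 0.87, array([ 0.628, -0.257]))]
scene clamp_knob [(array([290.1, 146.6]), 0.52, array([ 0.653, -0.279]))]
scene amber_center [(array([306.5, 265.8]), 0.76, array([ 0.497, -0.451]))]
scene ethanol_center [(array([234.2, 157.6]), 0.61, array([ 0.66 , -0.091])), (array([253.6, 188.1]), 0.59, array([ 0.603, -0.213]))]
top [ 0.42  -0.273  1.184] [ 0.126 -0.002 -0.992]
top tube_center [(array([205.8, 245.6]), 0.78, array([ 0.435, -0.161])), (array([284.5, 261.8]), 0.76, array([ 0.4  , -0.354]))]
top tube_nose [(array([204.5, 242.3]), 0.79, array([ 0.441, -0.164])), (array([243.7, 266.8]), 0.61, array([ 0.388, -0.256])), (array([291. , 264.2]), 0.49, array([ 0.396, -0.364]))]
top cradle_seat [(array([235.6, 192.6]), 0.81, array([ 0.566, -0.23 ])), (array([286.7, 264.3]), 0.64, array([ 0.395, -0.359]))]
top cradle [(array([243.7, 162.8]), 0.59, array([ 0.656, -0.247]))]
top clamp_hinge [(array([246. , 163.1]), 0.83, array([ 0.636, -0.254]))]
top clamp_knob [(array([255.4, 150.6]), 0.6, array([ 0.652, -0.276]))]
top amber_center [(array([322.5, 224.3]), 0.67, array([ 0.496, -0.45 ]))]
top ethanol_center [(array([178.1, 157.9]), 0.73, array([ 0.657, -0.078])), (array([252.9, 148.5]), 0.19, array([ 0.687, -0.27 ]))]
```

View pics/scene0.png

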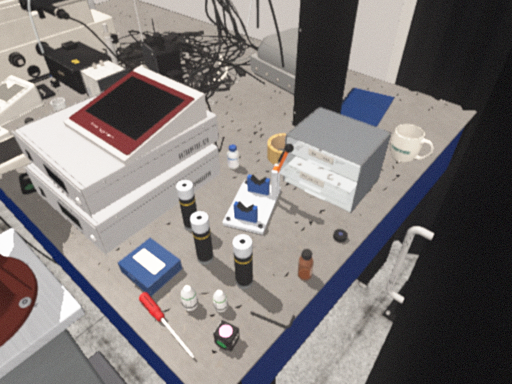

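View pics/top0.png

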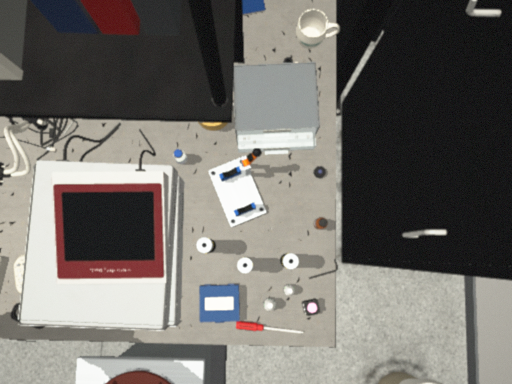

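The three look-alike tubes have scene noses at (186,187), (200,218) and (243,243). The one farthest right (lowest y) is at scene (243,260), top (290,261), about (0.40,-0.36). I'll check it in one close crop and measure it and the cradle yaw.

```bash
cat > b.py <<'E'
from h import *
np.set_printoptions(precision=3,suppress=True)
im={n:cv2.imread(f'pics/{n}0.png') for n in('scene','top')}
C={n:cam(n) for n in im}
def white(n,box):
    x0,y0,x1,y1=box; m=(im[n][y0:y1,x0:x1].min(2)>170).astype(np.uint8)
    k,l,s,c=cv2.connectedComponentsWithStats(m); i=1+s[1:,4].argmax(); return c[i]+[x0,y0],s[i]
print('nose top',*white('top',(278,250,302,273)),atz(C['top'],white('top',(278,250,302,273))[0],.13))
a=tri([ray(C['scene'],(249.8,187.9)),ray(C['top'],(235.6,192.6))]);h=tri([ray(C['scene'],(274.2,172.2)),ray(C['top'],(246,163.1))]);k=tri([ray(C['scene'],(290.1,146.6)),ray(C['top'],(255.4,150.6))])
print('seat',a,'hinge',h,'knob',k)
e=tri([ray(C['scene'],(234.2,157.6)),ray(C['top'],(178.1,157.9))]);print('eth',e)
# blue block centroids in top
hsv=cv2.cvtColor(im['top'],cv2.COLOR_BGR2HSV);m=cv2.inRange(hsv,(105,120,40),(130,255,255))
for b in((215,160,248,186),(230,196,260,222)):
    ys,xs=np.nonzero(m[b[1]:b[3],b[0]:b[2]]);p=(xs.mean()+b[0],ys.mean()+b[1]);print('block',p,len(xs),atz(C['top'],p,.055))
s=r.get_state();print(s['clock'],s['qpos'],s['tcp_pos'],R.from_quat(s['orientation']).as_matrix());print(r.camera_info('wrist'))
A=cv2.resize(im['scene'][140:310,170:330],None,fx=3.2,fy=3.2,interpolation=2);B=cv2.resize(im['top'][130:290,190:340],None,fx=1,fy=1)
cv2.imwrite('pics/crop0.png',A)
E
python3 b.py
```

```text
nose top [290.387 261.   ] [  5   3  16  17 199] [ 0.404 -0.363  0.13 ]
seat [ 0.567 -0.231  0.07 ] hinge [ 0.636 -0.253  0.087] knob [ 0.653 -0.277  0.164]
eth [ 0.663 -0.081  0.027]
block (np.float64(229.79310344827587), np.float64(173.93103448275863)) 58 [ 0.615 -0.214  0.055]
block (np.float64(244.77142857142857), np.float64(208.62857142857143)) 35 [ 0.529 -0.254  0.055]
1.0 [ 0.966  0.104  0.097  1.564 -0.     1.353] [0.226 0.556 0.205] [[-0.926  0.377  0.   ]
 [ 0.377  0.926  0.   ]
 [-0.     0.    -1.   ]]
{'fx': 283.1356693561606, 'fy': 283.1356693561606, 'cx': 254.7930683786468, 'cy': 194.76600156506595, 'tool_from_camera': array([[-0.001, -0.948, -0.318,  0.082],
       [ 1.   , -0.   , -0.002,  0.   ],
       [ 0.002, -0.318,  0.948, -0.169],
       [ 0.   ,  0.   ,  0.   ,  1.   ]])}
```

View pics/crop0.png

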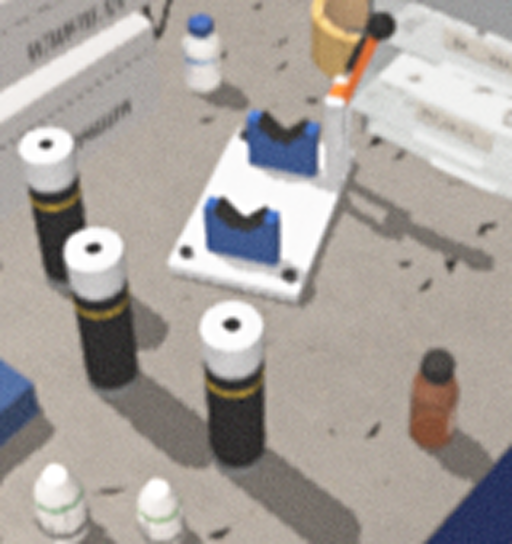

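The crop shows the chosen tube upright at crop (233,385), nose up, with a free-standing cradle. The clamp end is the far one.

Plan: grip with the tool 40° below horizontal, lift, roll 180° about the tool axis, and lay the tube with the tool at 50°. First I go up and over the instrument.

{"method": "apply_moves", "body": {"commands": [[-0.45, -0.12, -1, 0, 0, 0, 0.75], [-0.45, -0.12, -1, 0, 0, 0, 0.75], [-0.45, -0.12, -1, 0, 0, 0, 0.75], [-0.45, -0.12, -1, 0, 0, 0, 0.75], [-0.45, -0.12, -1, 0, 0, 0, 0.75], [-0.45, -0.12, -1, 0, 0, 0, 0.75], [-0.45, -0.12, -1, 0, 0, 0, 0.75], [-0.45, -0.12, -1, 0, 0, 0, 0.75]]}}

```text
clock: 2.0
tcp_pos: [0.3009, 0.4992, 0.4057]
orientation: [0.192, 0.981, 0.0, 0.0]
ft_force: [0.5, 0.1, 0.8]
grip_width: 0.749
grip_force: 0.0
```

{"method": "apply_moves", "body": {"commands": [[-0.97, -0.97, 0, 0, 0, 0, 0.75], [-0.97, -0.97, 0, 0, 0, 0, 0.75], [-0.97, -0.97, 0, 0, 0, 0, 0.75], [-0.97, -0.97, 0, 0, 0, 0, 0.75], [-0.97, -0.97, 0, 0, 0, 0, 0.75], [-0.97, -0.97, 0, 0, 0, 0, 0.75], [-0.97, -0.97, 0, 0, 0, 0, 0.75], [-0.97, -0.97, 0, 0, 0, 0, 0.75]]}}

```text
clock: 3.0
tcp_pos: [0.4074, 0.2456, 0.405]
orientation: [0.192, 0.981, 0.0, 0.0]
ft_force: [-0.3, 0.1, -0.5]
grip_width: 0.75
grip_force: 0.0
```

{"method": "apply_moves", "body": {"commands": [[-0.97, -0.97, 0, 0, 0, 0, 0.75], [-0.97, -0.97, 0, 0, 0, 0, 0.75], [-0.97, -0.97, 0, 0, 0, 0, 0.75], [-0.97, -0.97, 0, 0, 0, 0, 0.75], [-0.15, -0.97, 0, 0, 0, 0, 0.75], [-0.15, -0.97, 0, 0, 0, 0, 0.75], [-0.15, -0.97, 0, 0, 0, 0, 0.75], [-0.15, -0.97, 0, 0, 0, 0, 0.75]]}}

```text
clock: 4.0
tcp_pos: [0.4374, 0.024, 0.4049]
orientation: [0.192, 0.981, 0.0, 0.0]
ft_force: [0.4, 0.5, -0.4]
grip_width: 0.747
grip_force: 0.0
```

{"method": "apply_moves", "body": {"commands": [[-0.15, -0.97, 0, 0, 0, 0, 0.75], [-0.15, -0.97, 0, 0, 0, 0, 0.75], [-0.15, -0.97, 0, 0, 0, 0, 0.75], [-0.15, -0.97, 0, 0, 0, 0, 0.75], [-0.15, -0.97, 0, 0, 0, 0, 0.75], [-0.15, -0.97, 0, 0, 0, 0, 0.75], [-0.15, -0.97, 0, 0, 0, 0, 0.75], [0, 0, 0, 0, 0, 0, 0.75]]}}

```text
clock: 5.0
tcp_pos: [0.3977, -0.1434, 0.4046]
orientation: [0.193, 0.981, 0.0, -0.0]
ft_force: [0.8, -0.3, -0.4]
grip_width: 0.748
grip_force: 0.0
```

```bash
cat > st.py <<'E'
from h import *
np.set_printoptions(precision=3,suppress=True)
s=r.get_state();print(s['clock'],s['qpos'],s['tcp_pos'],s['ft_force'],s['grip_width'],s['grip_force']);print(R.from_quat(s['orientation']).as_matrix())
E
cat > c.py <<'E'
exec(open('st.py').read())
import sys
n=sys.argv[1]; c=cam('wrist'); im=r.camera('wrist'); cv2.imwrite(f'pics/{n}.png',im)
for l,z in (('tube_center',.065),('tube_nose',.13),('cradle_seat',.07),('clamp_hinge',.094),('clamp_knob',.165)):
    print(l,[(np.round(d['at'],1),round(d['conf'],2),atz(c,d['at'],z)[:2]) for d in r.pinpoint(l,'wrist')])
E
python3 c.py w1
```

```text
5.0 [-0.658 -0.268  0.123  1.962 -0.    -0.269] [ 0.398 -0.143  0.405] [ 0.771 -0.316 -0.362] 0.7482686418772533 0.0
[[-0.925  0.379 -0.   ]
 [ 0.379  0.925  0.   ]
 [ 0.     0.    -1.   ]]
tube_center [(array([195. , 169.7]), 0.91, array([ 0.393, -0.261])), (array([146.3, 190.8]), 0.77, array([ 0.395, -0.364])), (array([253.1, 170.8]), 0.65, array([ 0.436, -0.163]))]
tube_nose [(array([137. , 206.7]), 0.83, array([ 0.404, -0.36 ])), (array([189. , 179.4]), 0.8, array([ 0.395, -0.258])), (array([254.6, 182.4]), 0.57, array([ 0.44 , -0.162]))]
cradle_seat [(array([247.9, 249.8]), 0.95, array([ 0.581, -0.234]))]
clamp_hinge [(array([250.3, 280.9]), 0.81, array([ 0.635, -0.251]))]
clamp_knob [(array([242.3, 319.4]), 0.73, array([ 0.657, -0.275])), (array([251.1, 234.1]), 0.31, array([ 0.508, -0.195]))]
```

View pics/w1.png

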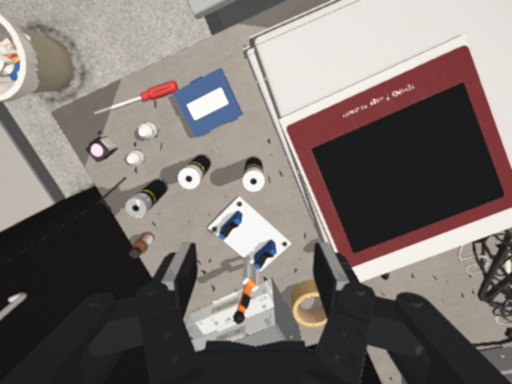

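{"method": "apply_moves", "body": {"commands": [[-0.16, -0.99, 0.6, 0, 0, 0, 0.75], [-0.16, -0.99, 0.6, 0, 0, 0, 0.75], [-0.16, -0.99, 0.6, 0, 0, 0, 0.75], [-0.16, -0.99, 0.6, 0, 0, 0, 0.75], [-0.16, -0.99, 0.6, 0, 0, 0, 0.75], [-0.16, -0.99, 0.6, 0, 0, 0, 0.75], [-0.16, -0.99, 0.6, 0, 0, 0, 0.75], [-0.16, -0.99, 0.6, 0, 0, 0, 0.75]]}}

```text
clock: 6.3
tcp_pos: [0.353, -0.3381, 0.2843]
orientation: [0.192, 0.981, 0.0, 0.0]
ft_force: [-0.2, 1.3, -0.9]
grip_width: 0.749
grip_force: 0.0
```

{"method": "apply_moves", "body": {"commands": [[0, 0, 0, 0, -0.91, 0, 0.75], [0, 0, 0, 0, -0.91, 0, 0.75], [0, 0, 0, 0, -0.91, 0, 0.75], [0, 0, 0, 0, -0.91, 0, 0.75], [0, 0, 0, 0, -0.91, 0, 0.75], [0, 0, 0, 0, -0.91, 0, 0.75], [0, 0, 0, 0, -0.91, 0, 0.75], [0, 0, 0, 0, -0.91, 0, 0.75]]}}

```text
clock: 7.3
tcp_pos: [0.3643, -0.3965, 0.3028]
orientation: [0.165, 0.9, -0.045, 0.402]
ft_force: [0.4, 0.6, -0.2]
grip_width: 0.751
grip_force: 0.0
```

```bash
cat > d.py <<'E'
exec(open('c.py').read())
s=r.get_state(); M=R.from_quat(s['orientation']).as_matrix(); z=M[:,2]
g=np.array([.404,-.361,.080]); 
for b in (.1,0): print('to',b,M.T@(g+.022*z-b*z-np.array(s['tcp_pos'])))
E
python3 d.py w2
```

```text
7.3 [-1.567 -0.841 -0.675  1.426  0.785 -1.075] [ 0.364 -0.397  0.303] [ 0.449  0.578 -0.204] 0.7511761417642862 0.0
[[-0.623  0.333  0.708]
 [ 0.26   0.942 -0.214]
 [-0.738  0.051 -0.673]]
tube_center [(array([283.9,  21.8]), 0.65, array([ 0.401, -0.364])), (array([242.8,  87.1]), 0.27, array([ 0.471, -0.439]))]
tube_nose [(array([291.1,  68. ]), 0.92, array([ 0.404, -0.363])), (array([408.5,  21.9]), 0.88, array([ 0.394, -0.258]))]
cradle_seat [(array([398.5,  97.3]), 0.84, array([ 0.571, -0.235]))]
clamp_hinge [(array([388.2, 138.1]), 0.61, array([ 0.637, -0.249]))]
clamp_knob [(array([380.3, 183.9]), 0.63, array([ 0.654, -0.276]))]
to 0.1 [0.148 0.035 0.093]
to 0 [0.148 0.035 0.193]
```

Folding at a=-22° hits the j2 limit. If I approach with azimuth +24°, the same as the cradle's, the wrist sits farther out and only a roll is needed between grasp and placing.

```bash
cat > plan.py <<'E'
from h import *
np.set_printoptions(precision=3,suppress=True)
def des(az,pitch,flip=False):
    a,t=np.radians([az,pitch]); z=np.array([np.cos(t)*np.cos(a),np.cos(t)*np.sin(a),-np.sin(t)]); y=np.array([-np.sin(a),np.cos(a),0])*(-1 if flip else 1)
    return np.c_[np.cross(y,z),y,z]
def go(M2,p2):
    "rotation then shift, in full-scale units"
    s=r.get_state(); M=R.from_quat(s['orientation']).as_matrix(); p=np.array(s['tcp_pos'])
    print('clock',s['clock'],'q',s['qpos'],'p',p,'z',M[:,2],'y',M[:,1])
    print('turn',R.from_matrix(M.T@M2).as_rotvec()/.12,'shift after',M2.T@(p2-p)/.025,'shift before',M.T@(p2-p)/.025)
E
python3 -c "
from plan import *
M=des(24,40); go(M,np.array([.404,-.361,.08])-.08*M[:,2])"
```

```text
clock 7.6 q [-1.564 -0.841 -0.673  1.427  0.78  -1.072] p [ 0.364 -0.396  0.303] z [ 0.705 -0.213 -0.677] y [0.334 0.941 0.051]
turn [-4.485 -0.208 -4.481] shift after [5.53  0.625 4.071] shift before [ 5.544 -0.195  4.095]
```

{"method": "apply_moves", "body": {"commands": [[0, 0, 0, -0.56, -0.03, -0.56, 0.75], [0, 0, 0, -0.56, -0.03, -0.56, 0.75], [0, 0, 0, -0.56, -0.03, -0.56, 0.75], [0, 0, 0, -0.56, -0.03, -0.56, 0.75], [0, 0, 0, -0.56, -0.03, -0.56, 0.75], [0, 0, 0, -0.56, -0.03, -0.56, 0.75], [0, 0, 0, -0.56, -0.03, -0.56, 0.75], [0, 0, 0, -0.56, -0.03, -0.56, 0.75]]}}

```text
clock: 8.6
tcp_pos: [0.3645, -0.3958, 0.3024]
orientation: [-0.19, 0.885, 0.088, 0.415]
ft_force: [-0.0, -1.0, 0.2]
grip_width: 0.744
grip_force: 0.0
```

```bash
python3 -c "
from plan import *
M=des(24,40); go(M,np.array([.404,-.361,.08])-.08*M[:,2])"
```

```text
clock 8.6 q [-1.563  0.024 -0.049  1.947  0.78  -2.175] p [ 0.364 -0.396  0.302] z [ 0.701  0.314 -0.64 ] y [-0.41   0.912 -0.002]
turn [0.014 0.029 0.035] shift after [5.524 0.628 4.059] shift before [5.535 0.645 4.041]
```

{"method": "apply_moves", "body": {"commands": [[0.69, 0.08, 0.51, 0, 0, 0, 0.75], [0.69, 0.08, 0.51, 0, 0, 0, 0.75], [0.69, 0.08, 0.51, 0, 0, 0, 0.75], [0.69, 0.08, 0.51, 0, 0, 0, 0.75], [0.69, 0.08, 0.51, 0, 0, 0, 0.75], [0.69, 0.08, 0.51, 0, 0, 0, 0.75], [0.69, 0.08, 0.51, 0, 0, 0, 0.75], [0, 0, 0, 0, 0, 0, 0.75]]}}

```text
clock: 9.6
tcp_pos: [0.3503, -0.3863, 0.1506]
orientation: [-0.187, 0.885, 0.088, 0.416]
ft_force: [-0.5, 0.9, 0.6]
grip_width: 0.748
grip_force: 0.0
```

```bash
python3 c.py w3; python3 -c "
from plan import *
M=des(24,40); go(M,np.array([.404,-.361,.08])+.022*M[:,2])"
```

```text
9.6 [-1.594  0.053 -0.302  1.692  0.77  -2.206] [ 0.35  -0.386  0.151] [-0.453  0.921  0.568] 0.748475062286316 0.0
[[-0.584 -0.405  0.704]
 [-0.258  0.914  0.312]
 [-0.77   0.001 -0.638]]
tube_center [(array([251.8, 155.4]), 0.85, array([ 0.399, -0.368])), (array([346.7, 173. ]), 0.59, array([ 0.393, -0.261])), (array([385.3, 195. ]), 0.55, array([ 0.425, -0.171]))]
tube_nose [(array([391. , 249.3]), 0.87, array([ 0.443, -0.156])), (array([251.5, 223.4]), 0.86, array([ 0.402, -0.367])), (array([356.3, 232.4]), 0.67, array([ 0.391, -0.261]))]
cradle_seat [(array([283.2, 223.9]), 0.64, array([ 0.584, -0.231]))]
clamp_hinge [(array([257.9, 242.9]), 0.62, array([ 0.636, -0.254]))]
clamp_knob [(array([241.4, 283.4]), 0.77, array([ 0.611, -0.294]))]
clock 9.9 q [-1.594  0.051 -0.298  1.693  0.77  -2.206] p [ 0.351 -0.388  0.153] z [ 0.704  0.31  -0.64 ] y [-0.405  0.914 -0.003]
turn [-0.026  0.035  0.011] shift after [0.698 0.107 4.586] shift before [0.718 0.123 4.583]
```

View pics/w3.png

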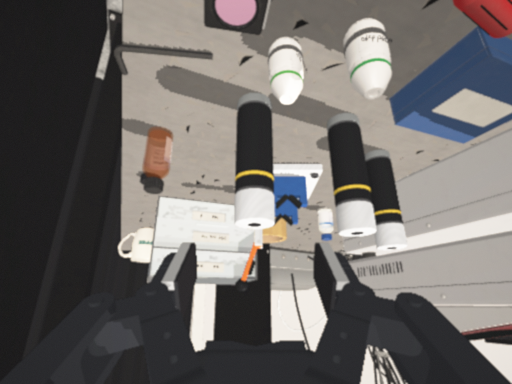

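The tube is at (254,160), centred between the fingers. Advancing and gripping.

{"method": "apply_moves", "body": {"commands": [[0.24, 0, 0.6, 0, 0, 0, 0.75], [0.24, 0, 0.6, 0, 0, 0, 0.75], [0.24, 0, 0.7, 0, 0, 0, 0.75], [0, 0, 0.7, 0, 0, 0, 0.75], [0, 0, 0.7, 0, 0, 0, 0.75], [0, 0, 0.65, 0, 0, 0, 0.75], [0, 0, 0.6, 0, 0, 0, 0.75], [0, 0, 0, 0, 0, 0, 0.75]]}}

```text
clock: 10.9
tcp_pos: [0.4203, -0.3559, 0.0656]
orientation: [-0.188, 0.885, 0.088, 0.416]
ft_force: [-0.1, 0.5, -0.1]
grip_width: 0.75
grip_force: 0.0
```

{"method": "apply_moves", "body": {"commands": [[0, 0, 0, 0, 0, 0, 0.4], [0, 0, 0, 0, 0, 0, 0.3], [0, 0, 0, 0, 0, 0, 0.2], [0, 0, 0, 0, 0, 0, 0.1], [0, 0, 0, 0, 0, 0, 0.1], [0, 0, 0, 0, 0, 0, 0.1], [0, 0, 0, 0, 0, 0, 0.1], [0, 0, 0, 0, 0, 0, 0.1]], "force": 50}}

```text
clock: 11.9
tcp_pos: [0.4201, -0.3573, 0.0666]
orientation: [-0.188, 0.885, 0.087, 0.416]
ft_force: [-1.3, 0.7, 5.5]
grip_width: 0.382
grip_force: 49.1
```

```bash
python3 st.py
```

```text
11.9 [-1.447  0.058 -0.443  1.402  0.829 -2.012] [ 0.42  -0.357  0.067] [-1.262  0.707  5.486] 0.3822517692820985 49.08633470535278
[[-0.583 -0.405  0.704]
 [-0.261  0.914  0.31 ]
 [-0.769 -0.003 -0.639]]
```

{"method": "apply_moves", "body": {"commands": [[-0.4, 0, -0.33, 0, 0, 0, 0.1], [-0.77, 0, -0.64, 0, 0, 0, 0.1], [-0.77, 0, -0.64, 0, 0, 0, 0.1], [-0.77, 0, -0.64, 0, 0, 0, 0.1], [-0.77, 0, -0.64, 0, 0, 0, 0.1], [-0.77, 0, -0.64, 0, 0, 0, 0.1], [-0.77, 0, -0.64, 0, 0, 0, 0.1], [-0.77, 0, -0.64, 0, 0, 0, 0.1]]}}

```text
clock: 12.9
tcp_pos: [0.4196, -0.3561, 0.255]
orientation: [-0.188, 0.886, 0.087, 0.415]
ft_force: [-0.8, -0.4, -2.2]
grip_width: 0.378
grip_force: 51.3
```

```bash
cat > e.py <<'E'
from plan import *
n='scene'; im=r.camera(n); cv2.imwrite('pics/s1.png',cv2.resize(im[100:300,130:330],None,fx=2.5,fy=2.5)); c=cam(n)
for l in('tube_center','tube_nose'): print(l,[(np.round(d['at'],1),round(d['conf'],2)) for d in r.pinpoint(l,n)])
s=r.get_state();M=R.from_quat(s['orientation']).as_matrix();g=np.array(s['tcp_pos'])-.022*M[:,2]
print('expect centre',proj(c,g-[0,0,.015]),'nose',proj(c,g+[0,0,.05]))
M2=des(24.5,50,True); go(M2,np.array([.576,-.232,.16])-.015*np.array([.91,.415,0])+.022*M2[:,2])
E
python3 e.py
```

```text
tube_center [(array([239.4, 194.8]), 0.9), (array([203.7, 238.8]), 0.64), (array([254.6, 208.8]), 0.32)]
tube_nose [(array([239.7, 156.7]), 0.89), (array([199.3, 215.5]), 0.64)]
expect centre (np.float64(239.87962895589885), np.float64(191.62765309035188)) nose (np.float64(238.35155444451348), np.float64(160.08361490629747))
clock 13.05 q [-1.447 -0.082 -0.229  1.755  0.827 -2.012] p [ 0.42  -0.357  0.255] z [ 0.703  0.309 -0.64 ] y [-0.405  0.914 -0.004]
turn [ 2.325  0.13  26.039] shift after [ 3.047 -1.95   8.382] shift before [-1.507  2.046  8.768]
```

View pics/s1.png

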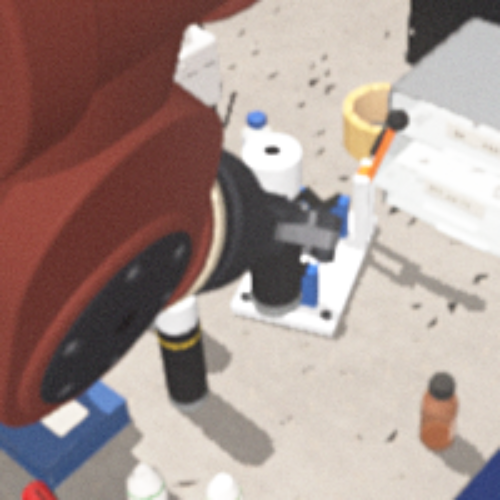

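The tube is held upright, clear of the table. Now the roll.

{"method": "apply_moves", "body": {"commands": [[0, 0, 0, 0.09, 0, 0.97, 0.1], [0, 0, 0, 0.09, 0, 0.97, 0.1], [0, 0, 0, 0.09, 0, 0.97, 0.1], [0, 0, 0, 0.09, 0, 0.97, 0.1], [0, 0, 0, 0.09, 0, 0.97, 0.1], [0, 0, 0, 0.09, 0, 0.97, 0.1], [0, 0, 0, 0.09, 0, 0.97, 0.1], [0, 0, 0, 0.09, 0, 0.97, 0.1]]}}

```text
clock: 14.05
tcp_pos: [0.4196, -0.3558, 0.2523]
orientation: [0.249, 0.878, 0.229, 0.339]
ft_force: [0.1, -0.0, -3.6]
grip_width: 0.381
grip_force: 49.6
```

{"method": "apply_moves", "body": {"commands": [[0, 0, 0, 0.09, 0, 0.97, 0.1], [0, 0, 0, 0.09, 0, 0.97, 0.1], [0, 0, 0, 0.09, 0, 0.97, 0.1], [0, 0, 0, 0.09, 0, 0.97, 0.1], [0, 0, 0, 0.09, 0, 0.97, 0.1], [0, 0, 0, 0.09, 0, 0.97, 0.1], [0, 0, 0, 0.09, 0, 0.97, 0.1], [0, 0, 0, 0.09, 0, 0.97, 0.1]]}}

```text
clock: 15.05
tcp_pos: [0.4196, -0.3558, 0.2523]
orientation: [0.631, 0.681, 0.32, 0.189]
ft_force: [0.3, 0.6, -2.1]
grip_width: 0.376
grip_force: 49.7
```

{"method": "apply_moves", "body": {"commands": [[0, 0, 0, 0.09, 0, 0.97, 0.1], [0, 0, 0, 0.09, 0, 0.97, 0.1], [0, 0, 0, 0.09, 0, 0.97, 0.1], [0, 0, 0, 0.09, 0, 0.97, 0.1], [0, 0, 0, 0.09, 0, 0.97, 0.1], [0, 0, 0, 0.09, 0, 0.97, 0.1], [0, 0, 0, 0.09, 0, 0.97, 0.1], [0, 0, 0, 0.09, 0, 0.97, 0.1]]}}

```text
clock: 16.05
tcp_pos: [0.4196, -0.3558, 0.2523]
orientation: [0.877, 0.339, 0.342, -0.001]
ft_force: [0.0, 0.4, -2.8]
grip_width: 0.38
grip_force: 49.6
```

```bash
cat > f.py <<'E'
from plan import *
import sys
M2=des(24.5,50,True); go(M2,np.array([.576,-.232,float(sys.argv[1])])-.015*np.array([.91,.415,0])+.022*M2[:,2])
E
python3 f.py .18
```

```text
clock 16.05 q [-1.366 -0.192 -0.247  1.654  0.686  0.989] p [ 0.42  -0.356  0.252] z [ 0.599  0.233 -0.766] y [ 0.594 -0.771  0.23 ]
turn [0.301 0.059 2.69 ] shift after [ 3.616 -1.912  7.689] shift before [ 4.133 -0.929  7.61 ]
```

{"method": "apply_moves", "body": {"commands": [[0, 0, 0, 0.1, 0.02, 0.9, 0.1], [0, 0, 0, 0.1, 0.02, 0.9, 0.1], [0.3, 0, 0.6, 0.1, 0.02, 0.89, 0.1], [0.5, -0.38, 1, 0, 0, 0, 0.1], [0.5, -0.38, 1, 0, 0, 0, 0.1], [0.5, -0.38, 1, 0, 0, 0, 0.1], [0.5, -0.38, 1, 0, 0, 0, 0.1], [0.5, -0.38, 1, 0, 0, 0, 0.1]]}}

```text
clock: 17.05
tcp_pos: [0.5305, -0.2517, 0.1893]
orientation: [0.918, 0.201, 0.334, -0.072]
ft_force: [0.7, 0.1, -2.2]
grip_width: 0.383
grip_force: 49.9
```

{"method": "apply_moves", "body": {"commands": [[0.4, 0, 0.7, 0, 0, 0, 0.1], [0.4, 0, 0.7, 0, 0, 0, 0.1], [0, 0, 0.5, 0, 0, 0, 0.1], [0, 0, 0.2, 0, 0, 0, 0.1], [0, 0, 0, 0, 0, 0, 0.1], [0, 0, 0, 0, 0, 0, 0.1], [0, 0, 0, 0, 0, 0, 0.1], [0, 0, 0, 0, 0, 0, 0.1]]}}

```text
clock: 18.05
tcp_pos: [0.5751, -0.2329, 0.1643]
orientation: [0.918, 0.201, 0.335, -0.071]
ft_force: [-0.2, -0.5, -2.6]
grip_width: 0.382
grip_force: 49.9
```

```bash
python3 f.py .09
cat > g.py <<'E'
from plan import *
import sys
tag=sys.argv[1]; cs={};ims={}
for n in('scene','top','wrist'):
    cs[n]=cam(n); ims[n]=r.camera(n); cv2.imwrite(f'pics/{n}_{tag}.png',ims[n])
    for l,z in(('tube_center',.18),('tube_nose',.18),('cradle_seat',.07),('clamp_hinge',.094),('clamp_knob',.165)):
        print(n,l,[(np.round(d['at'],1),round(d['conf'],2),atz(cs[n],d['at'],z)[:2]) for d in r.pinpoint(l,n)])
E
python3 g.py p1; python3 -c "
import cv2,numpy as np
a=cv2.imread('pics/wrist_p1.png');b=cv2.imread('pics/scene_p1.png')[110:270,170:340];c=cv2.imread('pics/top_p1.png')[120:250,180:310]
b=cv2.resize(b,(400,376));c=cv2.resize(c,(376,376))
cv2.imwrite('pics/m1.png',np.hstack([b,c]));"
```

```text
clock 18.05 q [-0.961 -0.265 -0.471  1.211  0.684  1.804] p [ 0.575 -0.233  0.164] z [ 0.586  0.264 -0.766] y [ 0.417 -0.909  0.005]
turn [ 0.021 -0.003  0.043] shift after [-2.334 -0.017  2.802] shift before [-2.335 -0.036  2.801]
scene tube_center [(array([251.1, 151.2]), 0.88, array([ 0.569, -0.238])), (array([203.3, 237.4]), 0.59, array([ 0.337, -0.338])), (array([187.9, 204.9]), 0.55, array([ 0.371, -0.26 ]))]
scene tube_nose [(array([241.7, 167. ]), 0.88, array([ 0.517, -0.259])), (array([200.1, 218.7]), 0.79, array([ 0.363, -0.302])), (array([183.4, 183.9]), 0.72, array([ 0.404, -0.209]))]
scene cradle_seat [(array([251. , 188.2]), 0.7, array([ 0.57 , -0.235]))]
scene clamp_hinge []
scene clamp_knob [(array([291.7, 148.8]), 0.47, array([ 0.649, -0.287]))]
top tube_center [(array([233.1, 183.7]), 0.98, array([ 0.572, -0.228])), (array([205.9, 246.1]), 0.73, array([ 0.432, -0.173])), (array([244.8, 262.6]), 0.54, array([ 0.398, -0.259]))]
top tube_nose [(array([244.6, 209.6]), 0.91, array([ 0.514, -0.256])), (array([205. , 243.2]), 0.53, array([ 0.438, -0.171])), (array([242.9, 265.5]), 0.38, array([ 0.392, -0.255]))]
top cradle_seat [(array([234.7, 186.3]), 0.68, array([ 0.582, -0.228]))]
top clamp_hinge [(array([245.8, 161.3]), 0.92, array([ 0.641, -0.254]))]
top clamp_knob [(array([253.2, 148.5]), 0.5, array([ 0.657, -0.271])), (array([237. , 192.2]), 0.43, array([ 0.555, -0.237]))]
wrist tube_center [(array([254.7, 220.9]), 0.59, array([ 0.577, -0.232]))]
wrist tube_nose [(array([254.6, 340.8]), 0.81, array([ 0.518, -0.259]))]
wrist cradle_seat [(array([250.5, 340.6]), 0.51, array([ 0.507, -0.261]))]
wrist clamp_hinge [(array([302.3, 197.6]), 0.61, array([ 0.64 , -0.253]))]
wrist clamp_knob [(array([355.6, 164.2]), 0.67, array([ 0.65 , -0.278]))]
```

View pics/m1.png

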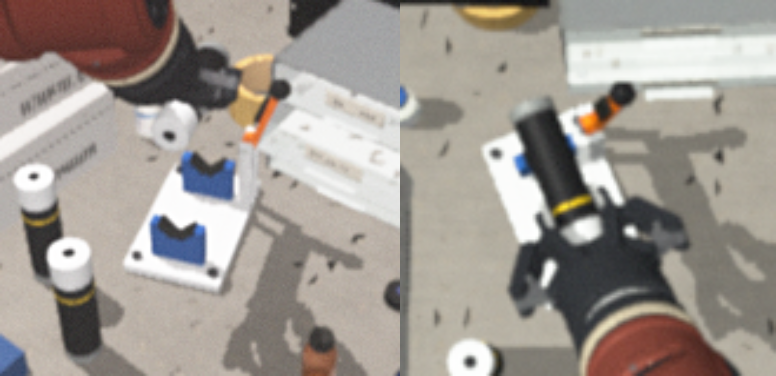

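View pics/wrist_p1.png

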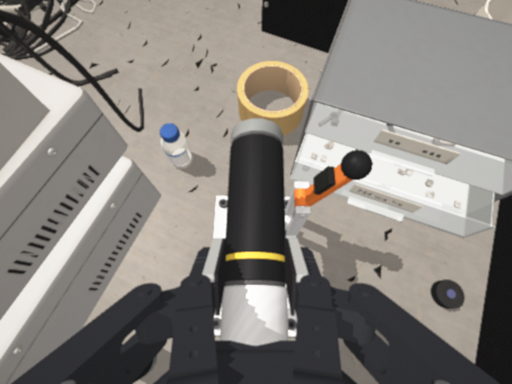

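```bash
cat > p.py <<'E'
from plan import *
def plate(im,c,box,z=.012):
    x0,y0,x1,y1=box; m=np.zeros(im.shape[:2],np.uint8); sub=im[y0:y1,x0:x1]; m[y0:y1,x0:x1]=(sub.min(2)>185)*255
    k,l,s,ct=cv2.connectedComponentsWithStats(m); i=1+s[1:,4].argmax()
    cn=cv2.findContours((l==i).astype(np.uint8),0,1)[0][0][:,0]
    P=np.array([atz(c,p,z)[:2] for p in cn],np.float32)*1000
    return cv2.minAreaRect(P),s[i]
i,_,_=C=cam('top'); print('top',plate(cv2.imread('pics/top0.png'),C,(200,150,272,232)))
print('scene',plate(cv2.imread('pics/scene0.png'),cam('scene'),(215,175,290,235)))
w=r.camera_info('wrist');T=np.array(w['tool_from_camera'])
M=np.array([[-.925,.379,0],[.379,.925,0],[0,0,-1]]);p=np.array([.3977,-.1434,.4046]);Cw=(w,M@T[:3,3]+p,M@T[:3,:3])
print('w1',plate(cv2.imread('pics/w1.png'),Cw,(200,190,296,275)))
im=cv2.imread('pics/w1.png');h=cv2.cvtColor(im,cv2.COLOR_BGR2HSV);m=cv2.inRange(h,(105,120,40),(130,255,255))
k,l,s,ct=cv2.connectedComponentsWithStats(m[200:275,205:290])
B=[atz(Cw,ct[j]+[205,200],.05) for j in range(1,k) if s[j,4]>30];print('blocks',B)
sc=[ray(cam('scene'),(251.1,151.2)),ray(cam('top'),(233.1,183.7))];sn=[ray(cam('scene'),(241.7,167)),ray(cam('top'),(244.6,209.6))]
print('tube c',tri(sc),'nose',tri(sn))
# tube axis in current wrist view
s=r.get_state();Mx=R.from_quat(s['orientation']).as_matrix();g=np.array(s['tcp_pos'])-.022*Mx[:,2];x=-np.cross(Mx[:,1],[0,0,1]);print('g',g,'y',Mx[:,1])
E
python3 p.py
```

```text
top (((579.7305908203125, -232.99755859375), (161.41893005371094, 108.59113311767578), 23.731639862060547), array([ 208,  155,   58,   72, 1963], dtype=int32))
scene (((593.3515625, -223.906494140625), (205.9326629638672, 102.44544219970703), 23.921300888061523), array([ 222,  175,   59,   58, 1277], dtype=int32))
w1 (((580.0839233398438, -228.38796997070312), (159.90687561035156, 101.81830596923828), 23.808956146240234), array([ 208,  197,   83,   74, 2146], dtype=int32))
blocks [array([ 0.521, -0.244,  0.05 ]), array([ 0.61 , -0.207,  0.05 ])]
tube c [ 0.575 -0.23   0.172] nose [ 0.516 -0.257  0.179]
g [ 0.562 -0.238  0.181] y [ 0.417 -0.909  0.005]
```

Cradle fix: centre (0.579,-0.229), yaw 23.8°, which agrees with the hinge. The tube centre is now at (0.576,-0.231), level with the nose towards the robot. Lowering with a small correction.

{"method": "apply_moves", "body": {"commands": [[-0.2, -0.04, 0.5, -0.07, 0, 0.09, 0.1], [-0.33, 0, 0.4, 0, 0, 0, 0.1], [-0.33, 0, 0.4, 0, 0, 0, 0.1], [-0.33, 0, 0.4, 0, 0, 0, 0.1], [-0.33, 0, 0.4, 0, 0, 0, 0.1], [-0.33, 0, 0.4, 0, 0, 0, 0.1], [-0.33, 0, 0.4, 0, 0, 0, 0.1], [-0.13, 0, 0.1, 0, 0, 0, 0.1]]}}

```text
clock: 19.95
tcp_pos: [0.5781, -0.2298, 0.0682]
orientation: [0.919, 0.195, 0.335, -0.069]
ft_force: [-0.2, -0.2, -2.7]
grip_width: 0.378
grip_force: 49.9
```

```bash
cat > q.py <<'E'
from plan import *
s=r.get_state();M=R.from_quat(s['orientation']).as_matrix();g=np.array(s['tcp_pos'])-.022*M[:,2]
x=np.array([.915,.4035,0]);y=np.array([-.4035,.915,0]);c=g+.015*x-np.array([.579,-.229,.07])
print('centre in cradle mm',1000*np.array([c@x,c@y,c[2]]),'ft',s['ft_force'],'clock',s['clock'],'y',M[:,1],'z',M[:,2])
E
python3 q.py
```

```text
centre in cradle mm [-0.271 -0.382 15.026] ft [-0.188 -0.171 -2.685] clock 19.95 y [ 0.405 -0.914  0.003] z [ 0.589  0.258 -0.766]
```

{"method": "apply_moves", "body": {"commands": [[-0.06, 0, 0.08, 0, 0, 0, 0.1], [-0.06, 0, 0.08, 0, 0, 0, 0.1], [-0.06, 0, 0.08, 0, 0, 0, 0.1], [-0.06, 0, 0.08, 0, 0, 0, 0.1], [-0.04, 0, 0.05, 0, 0, 0, 0.1], [-0.03, 0, 0.04, 0, 0, 0, 0.1], [0, 0, 0, 0, 0, 0, 0.1], [0, 0, 0, 0, 0, 0, 0.1]]}}

```text
clock: 20.95
tcp_pos: [0.5792, -0.2302, 0.0567]
orientation: [0.919, 0.195, 0.335, -0.069]
ft_force: [-0.7, 0.2, -2.2]
grip_width: 0.38
grip_force: 49.9
```

{"method": "apply_moves", "body": {"commands": [[-0.03, 0, 0.03, 0, 0, 0, 0.1], [-0.03, 0, 0.03, 0, 0, 0, 0.1], [0, 0, 0, 0, 0, 0, 0.1], [0, 0, 0, 0, 0, 0, 0.1], [0, 0, 0, 0, 0, 0, 0.1], [0, 0, 0, 0, 0, 0, 0.1], [0, 0, 0, 0, 0, 0, 0.1], [0, 0, 0, 0, 0, 0, 0.1]]}}

```text
clock: 21.95
tcp_pos: [0.5793, -0.2305, 0.0551]
orientation: [0.919, 0.195, 0.336, -0.068]
ft_force: [-0.6, -0.6, 6.3]
grip_width: 0.376
grip_force: 51.9
```

```bash
python3 q.py
```

```text
centre in cradle mm [ 0.519 -1.429  1.927] ft [-0.577 -0.643  6.273] clock 21.95 y [ 0.405 -0.914  0.005] z [ 0.59   0.257 -0.765]
```

Contact (about 9 N up). I press a touch more, then open gradually.

{"method": "apply_moves", "body": {"commands": [[-0.015, 0, 0.02, 0, 0, 0, 0.1], [0, 0, 0, 0, 0, 0, 0.1], [0, 0, 0, 0, 0, 0, 0.4], [0, 0, 0, 0, 0, 0, 0.43], [0, 0, 0, 0, 0, 0, 0.48], [0, 0, 0, 0, 0, 0, 0.55], [0, 0, 0, 0, 0, 0, 0.65], [0, 0, 0, 0, 0, 0, 0.7]]}}

```text
clock: 22.95
tcp_pos: [0.5789, -0.2302, 0.0538]
orientation: [0.919, 0.195, 0.335, -0.069]
ft_force: [0.3, 0.8, 0.0]
grip_width: 0.705
grip_force: 0.0
```

```bash
python3 q.py
cat > v.py <<'E'
from plan import *
import sys
x=np.array([.915,.4035,0]);y=np.array([-.4035,.915,0]); C={}; D={}
for n in('scene','top'):
    C[n]=cam(n); im=r.camera(n); cv2.imwrite(f'pics/{n}_{sys.argv[1]}.png',im)
    for l in('tube_center','tube_nose','clamp_knob'):
        D[n,l]=[d for d in r.pinpoint(l,n)]
    for l,z in(('tube_center',.07),('tube_nose',.07)):
        for d in D[n,l]:
            p=atz(C[n],d['at'],z)-np.array([.579,-.229,.07]); print(n,l,round(d['conf'],2),np.round(d['at']),'cradle mm',1000*np.array([p@x,p@y])) if abs(p@x)<.12 and abs(p@y)<.06 else 0
    for d in D[n,'clamp_knob']: print(n,'knob',np.round(d['at']),round(d['conf'],2))
E
python3 v.py r1
```

```text
centre in cradle mm [ 0.33  -0.988  0.644] ft [0.333 0.779 0.026] clock 22.95 y [ 0.405 -0.914  0.004] z [ 0.589  0.257 -0.766]
scene tube_center 0.97 [250. 187.] cradle mm [-8.622  2.581]
scene tube_nose 0.9 [242. 205.] cradle mm [-68.942  -0.698]
scene knob [243. 206.] 0.72
scene knob [290. 148.] 0.64
top tube_nose 0.71 [243. 212.] cradle mm [-64.635   5.117]
top tube_nose 0.6 [240. 189.] cradle mm [-7.204 -8.404]
top knob [256. 150.] 0.58
```

{"method": "apply_moves", "body": {"commands": [[0, 0, -0.3, 0, 0, 0, 0.75], [0, 0, -0.6, 0, 0, 0, 0.75], [0, 0, -0.8, 0, 0, 0, 0.75], [0, 0, -1, 0, 0, 0, 0.75], [0, 0, -1, 0, 0, 0, 0.75], [0, 0, -1, 0, 0, 0, 0.6], [0, 0, -1, 0, 0, 0, 0.3], [0, 0, -0.8, 0, 0, 0, 0]]}}

```text
clock: 24.35
tcp_pos: [0.4826, -0.2726, 0.1797]
orientation: [0.919, 0.195, 0.335, -0.068]
ft_force: [0.6, 0.0, -0.8]
grip_width: 0.18
grip_force: 0.0
```

```bash
python3 v.py r2; python3 c.py w4
python3 - <<'E'
from plan import *
for a,b in(((287,148),(236,132)),((352,170),(316,132))): print('box corner',tri([ray(cam('scene'),a),ray(cam('top'),b)]))
a=cv2.imread('pics/wrist_p1.png')
b=cv2.resize(cv2.imread('pics/scene_r2.png')[100:240,200:400],(571,400)); 
w=cv2.imread('pics/w4.png'); cv2.imwrite('pics/m2.png',cv2.resize(np.hstack([cv2.resize(b,(548,384)),w]),(800,290)))
E
```

```text
scene tube_center 0.97 [251. 187.] cradle mm [-7.438 -1.238]
scene tube_nose 0.84 [246. 204.] cradle mm [-64.836  -6.4  ]
scene tube_nose 0.32 [276. 171.] cradle mm [ 66.461 -40.906]
scene knob [288. 149.] 0.63
top tube_center 0.93 [236. 190.] cradle mm [-7.718  0.868]
top knob [253. 151.] 0.69
24.75 [-1.176 -0.326 -0.493  1.419  0.698  1.542] [ 0.483 -0.271  0.178] [ 0.263 -0.205 -0.251] -0.0007607443363874647 0.0
[[ 0.699  0.405  0.589]
 [ 0.312 -0.914  0.258]
 [ 0.643  0.003 -0.766]]
tube_center [(array([141.1, 256.3]), 0.96, array([ 0.438, -0.165]))]
tube_nose [(array([109.9, 243.4]), 0.86, array([ 0.437, -0.163])), (array([252.8, 215.8]), 0.64, array([ 0.506, -0.26 ]))]
cradle_seat []
clamp_hinge [(array([293.8, 118.2]), 0.72, array([ 0.64 , -0.251]))]
clamp_knob [(array([337. ,  71.1]), 0.65, array([ 0.65 , -0.278]))]
box corner [ 0.711 -0.228  0.104]
box corner [ 0.704 -0.415  0.14 ]
```

View pics/m2.png

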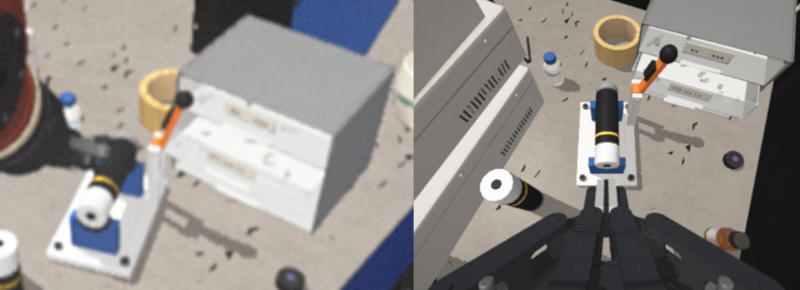

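The tube lies in both V-blocks, released, with the clamp still open (knob at about (290,148) in the scene). The drawer box begins at about x=0.70 and is 0.10–0.14 high. Moving the shut fingers behind the clamp arm.

{"method": "apply_moves", "body": {"commands": [[0, 0.92, 0, 0, 0, 0, 0], [0, 0.92, 0, 0, 0, 0, 0], [0, 0.92, 0, 0, 0, 0, 0], [0, 0.92, 0, 0, 0, 0, 0], [0, 0.92, 0, 0, 0, 0, 0], [0.5, 0, 0.42, 0, 0, 0, 0], [0.5, 0, 0.42, 0, 0, 0, 0], [0.5, 0, 0.42, 0, 0, 0, 0]]}}

```text
clock: 26.05
tcp_pos: [0.5751, -0.3571, 0.1786]
orientation: [0.919, 0.195, 0.335, -0.069]
ft_force: [-0.5, 0.6, -0.6]
grip_width: 0.0
grip_force: 0.0
```

```bash
cat > k.py <<'E'
from plan import *
x=np.array([.915,.4035,0]);y=np.array([-.4035,.915,0]);O=np.array([.579,-.229,.0])
s=r.get_state();p=np.array(s['tcp_pos'])-O;print(s['clock'],'tip cradle mm',1000*np.array([p@x,p@y,p[2]]),s['ft_force'],s['qpos'])
def sh(px): c=cam('wrist');return c
c=cam('wrist'); r.camera('wrist')
for l,z in(('clamp_knob',.166),('clamp_hinge',.094),('tube_nose',.07),('tube_center',.07)):
    for d in r.pinpoint(l,'wrist'): q=atz(c,d['at'],z)-O; print(l,round(d['conf'],2),1000*np.array([q@x,q@y]))
E
python3 k.py
```

```text
26.05 tip cradle mm [ -55.254 -115.659  178.632] [-0.517  0.558 -0.558] [-1.084  0.034 -0.164  1.31   0.696  1.663]
clamp_knob 0.79 [ 45.614 -73.64 ]
clamp_knob 0.34 [39.889 12.065]
clamp_hinge 0.92 [ 41.99  -47.931]
tube_nose 0.88 [-64.036  -1.279]
tube_center 0.8 [-102.897  114.151]
tube_center 0.6 [4.981 2.574]
```

{"method": "apply_moves", "body": {"commands": [[0.5, 0, 0.42, 0, 0, 0, 0], [0.5, 0, 0.42, 0, 0, 0, 0], [0.5, 0, 0.42, 0, 0, 0, 0], [0.5, 0, 0.42, 0, 0, 0, 0], [0.5, 0, 0.42, 0, 0, 0, 0], [0.47, 0, 0.4, 0, 0, 0, 0], [-0.36, 0, 0.44, 0, 0, 0, 0], [-0.36, 0, 0.44, 0, 0, 0, 0]]}}

```text
clock: 27.3
tcp_pos: [0.6633, -0.3179, 0.1487]
orientation: [0.919, 0.195, 0.335, -0.069]
ft_force: [0.1, -0.3, -0.7]
grip_width: 0.001
grip_force: 0.0
```

{"method": "apply_moves", "body": {"commands": [[0, -0.4, 0, 0, 0, 0, 0], [0, -0.4, 0, 0, 0, 0, 0], [0, -0.3, 0, 0, 0, 0, 0], [0, -0.3, 0, 0, 0, 0, 0], [0, -0.3, 0, 0, 0, 0, 0], [0, -0.3, 0, 0, 0, 0, 0], [0, -0.3, 0, 0, 0, 0, 0], [0, -0.2, 0, 0, 0, 0, 0]]}}

```text
clock: 28.3
tcp_pos: [0.6382, -0.2604, 0.15]
orientation: [0.919, 0.195, 0.335, -0.069]
ft_force: [-0.2, 0.4, -0.5]
grip_width: 0.002
grip_force: 0.0
```

```bash
python3 k.py
```

```text
28.3 tip cradle mm [ 41.505 -52.657 150.038] [-0.208  0.446 -0.537] [-0.894 -0.08  -0.334  1.1    0.669  1.905]
clamp_knob 0.82 [ 42.979 -73.534]
clamp_knob 0.24 [76.249 33.234]
clamp_hinge 0.97 [ 44.248 -47.246]
clamp_hinge 0.26 [109.132  67.007]
tube_nose 0.18 [120.132  81.662]
tube_center 0.93 [ 0.9  -1.17]
```

Run:
```python
from plan import *
x=np.array([.915,.4035,0]);y=np.array([-.4035,.915,0]);O=np.array([.579,-.229,.0])
D={}
for n in('scene','top','wrist'):
    im=r.camera(n);cv2.imwrite(f'pics/{n}_k.png',im);c=cam(n)
    for l in('clamp_knob','clamp_hinge'):
        for d in r.pinpoint(l,n): print(n,l,round(d['conf'],2),np.round(d['at'],1))
    print(n,'expect knob by angle',[(a,np.round(proj(c,O+.045*x+(-.044+.076*np.cos(a))*y+[0,0,.094+.076*np.sin(a)]))) for a in(1.9,1.57,1.2,.8,0)],'tip',np.round(proj(c,r.get_state()['tcp_pos'])))
    h=cv2.cvtColor(im,cv2.COLOR_BGR2HSV);m=cv2.inRange(h,(4,170,150),(16,255,255));u,v=proj(c,O+.045*x-.03*y+[0,0,.11]);u,v=int(u),int(v)
    w=60 if n=='wrist' else 28
    ys,xs=np.nonzero(m[max(v-w,0):v+w,u-w:u+w]);print(n,'orange',len(xs),xs.mean()+u-w,ys.mean()+max(v-w,0),xs.min()+u-w,xs.max()+u-w,ys.min()+max(v-w,0),ys.max()+max(v-w,0))
b=cv2.resize(cv2.imread('pics/scene_k.png')[110:230,210:340],(390,360),interpolation=2);w=cv2.imread('pics/wrist_k.png')[:,130:470]
cv2.imwrite('pics/m3.png',np.hstack([b,cv2.resize(w,(319,360))]))
```

```text
scene clamp_knob 0.61 [290.1 149.9]
scene clamp_knob 0.49 [250.5 191.3]
scene clamp_hinge 0.97 [275.8 172.2]
scene clamp_hinge 0.32 [251.6 185.5]
scene expect knob by angle [(1.9, array([287., 146.])), (1.57, array([276., 143.])), (1.2, array([264., 143.])), (0.8, array([254., 147.])), (0, array([245., 163.]))] tip [279. 152.]
scene orange 49 281.16326530612247 161.0408163265306 274 286 152 170
top clamp_knob 0.61 [251.8 149.2]
top clamp_hinge 0.86 [243.1 163.6]
top expect knob by angle [(1.9, array([254., 152.])), (1.57, array([244., 156.])), (1.2, array([233., 161.])), (0.8, array([223., 166.])), (0, array([216., 174.]))] tip [249. 158.]
top orange 22 247.36363636363637 160.86363636363637 243 255 156 165
wrist clamp_hinge 0.82 [247.3 241.6]
wrist expect knob by angle [(1.9, array([280., 219.])), (1.57, array([239., 217.])), (1.2, array([195., 219.])), (0.8, array([161., 226.])), (0, array([153., 243.]))] tip [254. 231.]
wrist orange 188 261.32978723404256 235.2127659574468 239 280 220 246
```

View pics/m3.png

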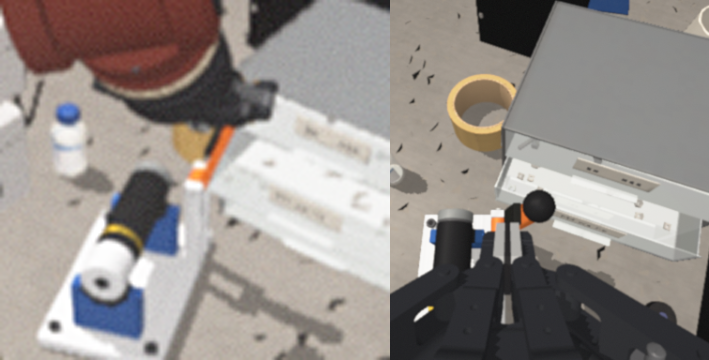

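The picture shows the arm still open, with knob at right-panel (540,205) behind the fingertips: they passed in front of it. The fingers must go about 17 mm farther along the cradle before I push again.

{"method": "apply_moves", "body": {"commands": [[0, 0.85, 0, 0, 0, 0, 0], [0, 0.85, 0, 0, 0, 0, 0], [0, 0.85, 0, 0, 0, 0, 0], [0.26, 0, 0.22, 0, 0, 0, 0], [0.26, 0, 0.22, 0, 0, 0, 0], [0, -0.5, 0, 0, 0, 0, 0], [0, -0.5, 0, 0, 0, 0, 0], [0, -0.3, 0, 0, 0, 0, 0]]}}

```text
clock: 30.0
tcp_pos: [0.6667, -0.2819, 0.1514]
orientation: [0.919, 0.196, 0.336, -0.068]
ft_force: [1.3, -3.4, 6.6]
grip_width: 0.004
grip_force: 2.8
```

{"method": "apply_moves", "body": {"commands": [[0, -0.3, 0, 0, 0, 0, 0], [0, -0.3, 0, 0, 0, 0, 0], [0, -0.3, 0, 0, 0, 0, 0], [0, -0.3, 0, 0, 0, 0, 0], [0, -0.3, 0, 0, 0, 0, 0], [0, -0.3, 0, 0, 0, 0, 0], [0, 0, 0, 0, 0, 0, 0], [0, 0, 0, 0, 0, 0, 0]]}}

```text
clock: 31.0
tcp_pos: [0.6484, -0.2415, 0.1499]
orientation: [0.919, 0.195, 0.335, -0.069]
ft_force: [0.1, -0.3, -0.5]
grip_width: -0.002
grip_force: 0.0
```

```bash
python3 k.py; python3 v.py z1
```

```text
31.0 tip cradle mm [ 58.501 -39.426 149.852] [ 0.064 -0.253 -0.5  ] [-0.857 -0.101 -0.355  1.071  0.661  1.951]
clamp_knob 0.63 [ 43.495 -11.073]
clamp_hinge 0.56 [115.283  72.053]
scene tube_center 0.73 [248. 187.] cradle mm [-8.725  5.274]
scene tube_nose 0.88 [244. 204.] cradle mm [-64.465  -2.236]
scene knob [254. 148.] 0.68
top tube_center 0.79 [235. 189.] cradle mm [-3.544  1.843]
top tube_nose 0.85 [246. 216.] cradle mm [-75.86    1.744]
top knob [216. 165.] 0.73
top knob [234. 188.] 0.73
```

The knob swung past upright. Withdrawing and checking.

{"method": "apply_moves", "body": {"commands": [[0, 0.3, 0, 0, 0, 0, 0], [0, 0.3, -0.5, 0, 0, 0, 0], [0, 0, -0.8, 0, 0, 0, 0], [0, 0, -0.9, 0, 0, 0, 0], [0, 0, -0.9, 0, 0, 0, 0], [0, 0, -0.9, 0, 0, 0, 0], [0, 0, -0.5, 0, 0, 0, 0], [0, 0, 0, 0, 0, 0, 0]]}}

```text
clock: 32.65
tcp_pos: [0.5881, -0.2851, 0.2371]
orientation: [0.919, 0.195, 0.335, -0.068]
ft_force: [-0.7, -0.1, -0.5]
grip_width: -0.001
grip_force: 0.0
```

```bash
python3 k.py; python3 v.py z2
python3 - <<'E'
from plan import *
x=np.array([.915,.4035,0]);y=np.array([-.4035,.915,0]);O=np.array([.579,-.229,.0])
for n in('scene','top','wrist'):
    c=cam(n);print(n,[(a,np.round(proj(c,O+.045*x+(-.044+.076*np.cos(a))*y+[0,0,.094+.076*np.sin(a)]))) for a in(.8,.3,0,-.25)])
r.camera('wrist');print([(d['at'],d['conf']) for d in r.pinpoint('clamp_knob','wrist')])
E
```

```text
32.65 tip cradle mm [-14.313 -55.038 237.054] [-0.735 -0.121 -0.47 ] [-0.996 -0.141 -0.229  1.345  0.687  1.777]
clamp_hinge 0.97 [ 48.798 -44.922]
tube_nose 0.96 [-111.76   154.364]
tube_nose 0.34 [117.809  84.273]
tube_center 0.89 [-101.716  112.907]
scene tube_nose 0.87 [244. 205.] cradle mm [-68.375  -3.583]
scene knob [247. 162.] 0.73
scene knob [252. 188.] 0.38
top tube_center 0.61 [237. 190.] cradle mm [-7.955 -0.368]
top tube_center 0.57 [244. 162.] cradle mm [ 49.902 -44.764]
top tube_center 0.33 [237. 191.] cradle mm [-9.528 -0.263]
top tube_nose 0.66 [244. 217.] cradle mm [-75.726   7.251]
top knob [214. 170.] 0.72
top knob [236. 191.] 0.54
scene [(0.8, array([254., 147.])), (0.3, array([246., 156.])), (0, array([245., 163.])), (-0.25, array([246., 169.]))]
top [(0.8, array([223., 166.])), (0.3, array([216., 172.])), (0, array([216., 174.])), (-0.25, array([217., 175.]))]
wrist [(0.8, array([192., 196.])), (0.3, array([181., 206.])), (0, array([182., 212.])), (-0.25, array([188., 217.]))]
[([183.0, 211.0], 0.91)]
```

The knob is at scene (247,162) and wrist (183,211). Level predicts (245,163) and (182,212), so the clamp rests on the tube, and the robot is clear.

```bash
python3 -c "
from h import *
print(r.job_done())"
```

```text
the job is handed in; nothing more can be done
None
```

I handed the job in at about 33 s: the tube lies in both V-blocks with its nose away from the clamp, the clamp arm rests level on it, and I moved nothing near either bottle; no verdict came back.

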